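# Latch the dust-tight wagon case

### The job

Two identical dust-tight cases stand open on the layout board. Close the lid of the one that has the coal wagon in it: swing it down and press its front edge against the rubber seal until the spring catch snaps over it, so that it stays shut when you let go. Leave the lid of the other, empty case standing open.

Things in the scene. Friction and masses are not known exactly. Their poses are not given: they have to be found in the camera images.
- wagon_case: The case to close: grey box 140 x 90 mm (its x, y), 49 mm high, fixed, with a coal wagon (29 x 108 x 27 mm) in it. Origin: centre of its underside on the board, z up; its front, with the catch, faces its own -x. Lid hinge axis along its y at x +72, z 56 mm. The lid: flat black frame with a clear window, 142 mm long from the hinge, 92 wide, 8 thick; shut, its top lies at z 62 mm.
- wagon_lip (a point): Press point on that lid: middle of the top face of its solid front strip (32 mm deep, full width), 126 mm from the hinge; moves with the lid; with the lid shut at x -54, z 62 mm of the case. The steel spring catch stands 20 to 38 mm in front of it then, 30 mm wide, top at z 71 mm; it snaps over a steel bar on the lid's edge.
- wagon_lid (a joint): Hinge of that lid, rad: 0 shut, grows as the front edge rises. It stays at any angle and pushes easily (some 3 N) until the rubber seal and the catch resist over the last 10 mm: 8 to 12 N at the press point until it snaps, up to 18 N just above a solid stop 3.5 mm below shut. Caught, it rests at about 0.005; not caught, the seal lifts it back to about 0.04. Readings are noisy: average.
- spare_lid (a joint): Lid hinge of the other case, rad, 0 shut, growing as it opens: same case in every part, but empty, standing 150 to 340 mm to the left or right of the first (the two may change sides), turned by up to 0.2 rad, its front towards the robot too. This lid is to stay open.

How it is judged:
By the outcome, as a careful person would: the job done as asked, in the order asked, and still so for the second after the job is handed in, with the robot touching nothing.
It also fails if it takes over 32 s, if anything falls off the work surface, if the arm or the gripper's body presses on something with over 40 N, if the wrist force passes 120 N, or if a joint passes its speed limit or range.

### The arm

A 6-joint arm with a two-finger parallel gripper is mounted at the origin on the work surface; the furniture and walls round the work are solid. World frame = base frame: x ahead of the robot, y to its left, z up, the work surface at z = 0. Lengths are in m, angles in rad, forces in N, time in s.
With the tool pointing down it reaches from about 0.3 to 0.75 m from the base axis. Payload 8.5 kg.
Tool frame: the origin (TCP) lies on the centre line of the jaws, within the pads' length; the fingertips stand 11 mm ahead of it and the grasp point (between the pads) lies 8 mm behind it; z points along the fingers, y is the line along which they close (so a half turn about z gives the same grasp; the last joint's range is limited). The gripper opens to 85 mm and grips with 20 to 120 N. Pads are 22 mm wide; open, the fingers measure 114 mm over their backs; the gripper's body (76 mm by 85 mm) begins 54 mm behind the grasp point. The pads swing forward as they close: fully open they stand 13 mm farther back than shut.
Start: joints at [1.031, 0.381, 1.297, -0, 1.464, -0.215], TCP at [0.176, 0.521, 0.242] pointing down, gripper open.
Joint ranges: [-3.11, 3.11], [-0.89, 2.33], [0.22, 2.48], [-1.42, 4.56], [0.17, 2.85], [-2.88, 2.88]. Speed limits (rad/s): [2.39, 2.39, 3.14, 3.14, 3.14, 3.14].

### API

Orientations are given as a unit quaternion [x, y, z, w].
In Python, from cell import manip gives the robot as it stands.
- The arm moves only by the shell command python3 -m handwheel 'ROWS'. ROWS is JSON, a list of rows, each a list of 3 entries, a list of its own where there are three numbers: the shift along the tool's x, y, z in cm, then the turn about the tool's z in degrees, then the opening, from -1 (shut) to 1 (fully open). In form: [[[dx, dy, dz], spin, jaw], ...]. A call has exactly 5 rows; each row shifts and turns the commanded pose from where the row before left it, along the tool's axes as they then stand; what a row does not reach is not made up. A row lasts 1/8 s, in which the tool goes at most 62.5 mm and 10.7 degrees, less where a joint would pass 70% of its speed; a pose out of reach is approached as far as the arm can. A call is refused whole if a number of a shift passes 6.25 or a number of a turn 10.7, either way. A call with a gripper value outside its range is refused whole. The fingers move at their own pace and stop on an object; the grip force is fixed at half the most. Time passes only in rows, so rows that do not move let the fingers close, or fill a call up. It gives the time, the measured TCP pose, the force, the opening and the grip force at its end, in the units of the state.
- manip.get_obs(): the state, without advancing time (a new reading comes with each control period).
- manip.read_camera(name): name is "scene" or "top" or "wrist"; returns a dict with "image" (400x640x3 uint8, blue, green, red), "fx", "fy", "cx", "cy" (pixels), "view" (4x4, takes a point from world to camera coordinates). Camera axes: x right, y down, z forward; pixel columns grow to the right and rows downward; lengths in m; the calibration is good to about 2 mm. A picture is of the moment at which its call begins. There is no depth.
- manip.close_job(): hands the job in; it is judged then, once.
Trained networks look in a picture, given as the dict that the camera call returned (one of the last four; its "shot" number tells which), for a name from the list of things; names that differ only in an ending like _2 or _b are one class to them, and where a whole thing is asked for, a point or a joint stands for the part that bears it (a point fixed in the world has none). Each returns a list of dicts, best first, with "p" (0 to 1); they miss things now and then, are a little off and sometimes report something else, mostly with a low value. They report only what shows in the picture. A call takes as long as a camera call.
- manip.trace(thing, picture): "mask" (400x640 bool, what is visible of it).
- manip.pinpoint(thing, picture): "location" ([x, y, z] in m, in the coordinates of the camera as it stood for that picture, good to about 4 mm: a listed point, or the origin of a listed thing).
The state is a dict: "time_s": time; "qpos": joint angles; "joint_vel": joint speeds; "joint_efforts": joint torques, N m; "position": TCP position; "tool_rot": TCP orientation; "ft_force": force on the tool from outside, world axes, zero at the start; "moment": the same for the moment, N m; "width": finger opening in m; "grip_force": force on a finger pad.
Only numpy, scipy, OpenCV 4.12 (cv2) and the standard library are available. Lean on these libraries where they do the work, as an engineer would, in place of code of your own. Each camera call takes 0.05 s, during which the arm holds its last target. There are 200 camera calls.

## Working session

There is one attempt and no reset: what is moved stays moved. The work goes in short steps, Python scripts to look and compute and a shell command to move; the robot and the scene stay as the last step left them, time stands still between calls to the robot, and variables do not carry over. Pictures are saved under pics/ and viewed, at most 10 in all, crops included, and the job is handed in when it is done.

```bash
mkdir -p pics; cat > h.py <<'E'
import numpy as np, cv2
from cell import manip
from scipy.spatial.transform import Rotation as R
def look(cam, things, fn=None):
    p=manip.read_camera(cam); V=np.array(p["view"]); I=np.linalg.inv(V)
    if fn: cv2.imwrite("pics/"+fn,p["image"])
    for t in things:
        for d in manip.pinpoint(t,p)[:3]:
            c=np.array(d["location"]); w=I[:3,:3]@c+I[:3,3]
            print(cam,t,round(d["p"],2),"world",w.round(4),"px",(p["fx"]*c[0]/c[2]+p["cx"]).round(),(p["fy"]*c[1]/c[2]+p["cy"]).round())
    return p
E
python3 - <<'E'
from h import *
o=manip.get_obs(); print(o["time_s"],o["position"],R.from_quat(o["tool_rot"]).as_matrix().round(3),o["ft_force"],o["width"])
for c in ("scene","top"): look(c,["wagon_case","wagon_lip","wagon_lid","spare_lid"],c+"1.png")
E
```

```text
0.0 [0.17538639 0.52100472 0.24171148] [[-0.948  0.319 -0.001]
 [ 0.319  0.948 -0.001]
 [ 0.    -0.001 -1.   ]] [ 0.23660945 -0.65102543 -0.1917152 ] 0.08530988358983652
scene wagon_case 0.61 world [ 0.5839  0.0209 -0.0034] px 283.0 271.0
scene wagon_lip 0.58 world [0.5955 0.0221 0.164 ] px 272.0 186.0Traceback (most recent call last):
  File "<stdin>", line 3, in <module>
  File "h.py", line 8, in look
    for d in manip.pinpoint(t,p)[:3]:
             ~~~~~~~~~~~~~~^^^^^
ValueError: it knows: wagon_case, wagon_lip
```

```bash
python3 - <<'E'
from h import *
for c in ("scene","top"):
    p=look(c,["wagon_case","wagon_lip"],c+"1.png")
    for t in ("wagon_lid","spare_lid","wagon_case"):
        try:
            for d in manip.trace(t,p)[:3]:
                ys,xs=np.nonzero(d["mask"]); print(t,round(d["p"],2),xs.min(),xs.max(),ys.min(),ys.max())
        except Exception as e: print(e)
a=cv2.imread("pics/scene1.png");b=cv2.imread("pics/top1.png")
E
```

```text
scene wagon_case 0.84 world [ 0.584   0.02   -0.0039] px 283.0 271.0
scene wagon_lip 0.84 world [0.5961 0.0238 0.1615] px 271.0 187.0
wagon_lid 0.89 235 296 173 239
spare_lid 0.66 299 349 140 192
wagon_case 0.93 235 326 174 295
top wagon_case 0.75 world [ 0.5839  0.0215 -0.0009] px 254.0 204.0
top wagon_lip 0.95 world [0.5939 0.02   0.1652] px 240.0 195.0
spare_lid 0.74 339 387 144 181
wagon_case 0.76 213 275 165 244
```

View pics/scene1.png

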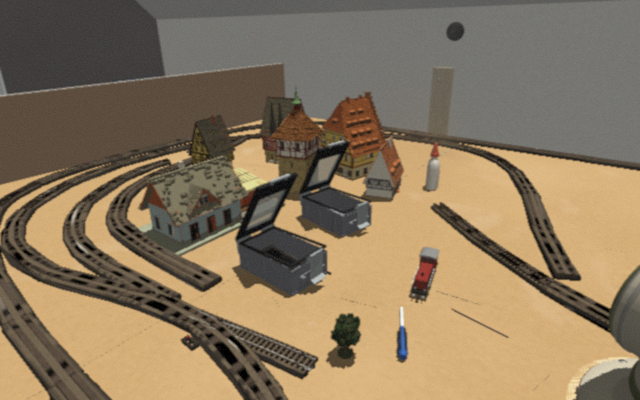

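View pics/top1.png

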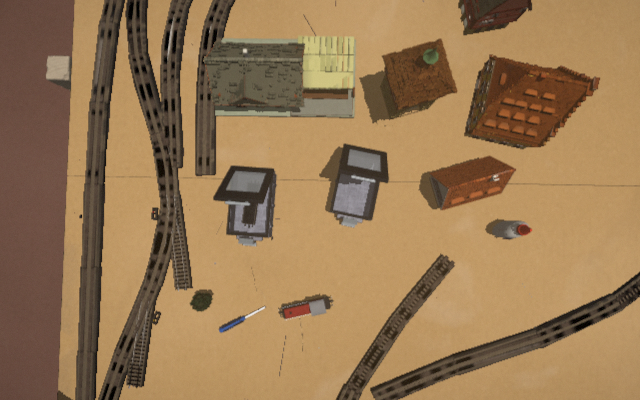

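The scene shows two open cases. The left one in the top view (~250,205) seems to have a dark wagon inside, and the right one (~357,185) looks empty. I'll zoom in to confirm.

```bash
python3 - <<'E'
from h import *
b=cv2.imread("pics/top1.png")[130:260,200:400]
cv2.imwrite("pics/crop.png",cv2.resize(b,None,fx=4,fy=4,interpolation=cv2.INTER_CUBIC))
p=manip.read_camera("top");V=np.array(p["view"]);I=np.linalg.inv(V);print(V.round(3),p["fx"],p["cx"],p["cy"])
def px(u,v,z):
    d=I[:3,:3]@np.array([(u-p["cx"])/p["fx"],(v-p["cy"])/p["fy"],1]);o=I[:3,3];return (o+d*(z-o[2])/d[2]).round(4)
for u,v in((357,200),(254,204)):print(px(u,v,.05))
E
```

```text
[[ 0.02  -1.    -0.023 -0.125]
 [-0.999 -0.02  -0.038  0.583]
 [ 0.038  0.024 -0.999  0.921]
 [ 0.     0.     0.     1.   ]] 421.5510204710377 313.720648354325 203.92419834301583
[ 0.5944 -0.2055  0.05  ]
[0.5817 0.0122 0.05  ]
```

View pics/crop.png

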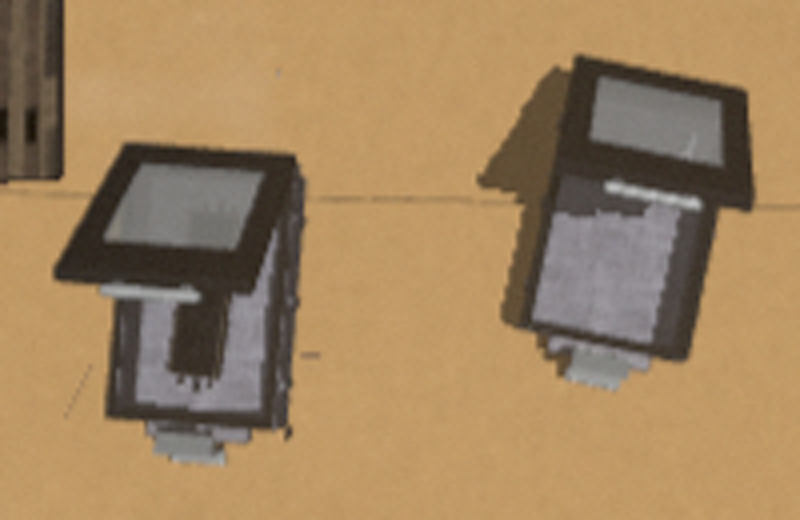

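```bash
cat >> h.py <<'E'
def px(p,u,v,z):
    I=np.linalg.inv(np.array(p["view"]))
    d=I[:3,:3]@np.array([(u-p["cx"])/p["fx"],(v-p["cy"])/p["fy"],1]);o=I[:3,3];return (o+d*(z-o[2])/d[2]).round(4)
E
python3 - <<'E'
from h import *
p=look("top",["wagon_case","wagon_lip"]); look("scene",["wagon_case","wagon_lip"])
a,b=px(p,226.2,233.8,.049),px(p,268.8,237,.049); print(a,b,(a+b)/2); print("yaw",np.arctan2(-(a-b)[0],(a-b)[1]))
a,b=px(p,231.5,166,.05+.12+.01),px(p,274,169,.18)
E
```

```text
top wagon_case 0.76 world [ 0.5826  0.0162 -0.003 ] px 256.0 204.0
top wagon_lip 0.74 world [0.5957 0.0231 0.165 ] px 238.0 194.0
scene wagon_case 0.62 world [ 0.5834  0.0221 -0.0034] px 283.0 271.0
scene wagon_lip 0.96 world [0.5941 0.0196 0.1637] px 274.0 185.0
[0.5173 0.0699 0.049 ] [ 0.5125 -0.0209  0.049 ] [0.5149 0.0245 0.049 ]
yaw -0.05281427547965416
```

```bash
python3 -m handwheel '[[[0,0,-5],-7.7,-1],[[-2,-5,0],-7.7,-1],[[-4,-4.5,0],0,-1],[[-4,-4.5,0],0,-1],[[-4,-4.5,0],0,-1]]'
```

```text
time_s: 1.72
position: [0.2987, 0.3253, 0.2925]
tool_rot: [0.028, 1.0, 0.0, 0.0]
ft_force: [0.4, 1.1, 0.1]
width: 0.0003
grip_force: 0.0
```

```bash
python3 -m handwheel '[[[-4.5,-3.6,0],0,-1],[[-4.5,-3.6,0],0,-1],[[-4.5,-3.6,0],0,-1],[[-4.5,-3.6,0],0,-1],[[-4.5,-3.6,0],0,-1]]'; python3 -m handwheel '[[[-4.5,-3.6,0],0,-1],[[-4.5,-3.6,0],0,-1],[[-4.5,-3.5,0],0,-1],[[0,0,0],0,-1],[[0,0,0],0,-1]]'; python3 - <<'E'
from h import *
look("top",["wagon_lip"]); look("scene",["wagon_lip"],"s2.png")
E
```

```text
time_s: 2.35
position: [0.5138, 0.133, 0.2925]
tool_rot: [0.028, 1.0, 0.0, 0.0]
ft_force: [-0.1, -0.1, 0.3]
width: -0.0004
grip_force: 0.0
time_s: 2.98
position: [0.641, 0.0205, 0.2922]
tool_rot: [0.028, 1.0, 0.0, -0.0]
ft_force: [-0.7, -0.5, -0.3]
width: 0.0003
grip_force: 0.0
top wagon_lip 0.83 world [0.5959 0.0222 0.1658] px 238.0 194.0
scene wagon_lip 0.77 world [0.5972 0.0185 0.1664] px 273.0 183.0
```

```bash
python3 -m handwheel '[[[1.2,0,4.8],0,-1],[[1.2,0,4.7],0,-1],[[0,0,0],0,-1],[[0,0,0],0,-1],[[0,0,0],0,-1]]'; python3 -m handwheel '[[[0.5,0,0.6],0,-1],[[0.5,0,0.6],0,-1],[[0.7,0,0.6],0,-1],[[0.7,0,0.6],0,-1],[[0.7,0,0.6],0,-1]]';python3 - <<'E'
from h import *
look("scene",["wagon_lip"],"s3.png")
a=cv2.imread("pics/s3.png")[130:310,200:400]; cv2.imwrite("pics/s3c.png",cv2.resize(a,None,fx=3,fy=3))
E
```

```text
time_s: 3.8
position: [0.6186, 0.0214, 0.1997]
tool_rot: [0.028, 1.0, -0.0, 0.002]
ft_force: [-0.2, -0.6, -0.3]
width: -0.0001
grip_force: 0.0
time_s: 4.42
position: [0.5859, 0.0232, 0.167]
tool_rot: [0.028, 1.0, -0.0, 0.0]
ft_force: [0.1, -0.4, 1.7]
width: 0.0001
grip_force: 0.5
scene wagon_lip 0.62 world [0.5737 0.0188 0.1516] px 283.0 194.0
```

View pics/s3c.png

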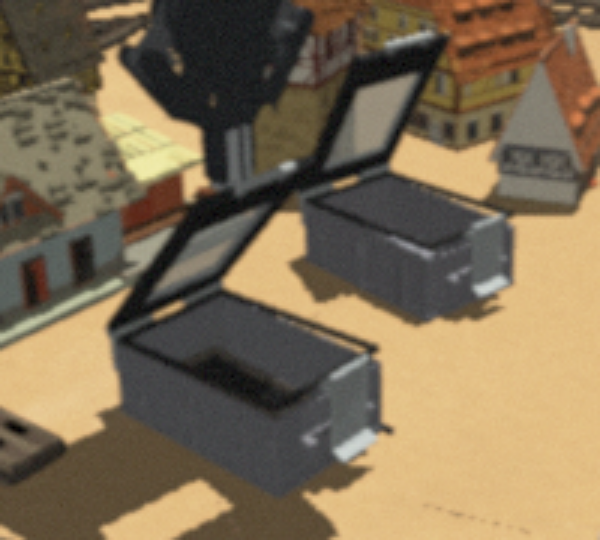

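The picture shows the shut fingers resting on the front strip of the wagon case's lid. That lid is moving down, and the spare lid is untouched.

```bash
python3 -m handwheel '[[[0.75,0,1.35],0,-1],[[0.75,0,1.35],0,-1],[[0.6,0,1.05],0,-1],[[0.6,0,1.05],0,-1],[[0.5,0,1.0],0,-1]]';python3 - <<'E'
from h import *
look("scene",["wagon_lip"])
E
```

```text
time_s: 5.15
position: [0.5544, 0.025, 0.1089]
tool_rot: [0.028, 1.0, -0.0, 0.0]
ft_force: [1.5, 0.6, 1.4]
width: 0.0002
grip_force: 0.4
scene wagon_lip 0.63 world [0.5385 0.0252 0.0986] px 298.0 229.0
```

```bash
python3 -m handwheel '[[[0.6,0,0.6],0,-1],[[0.5,0,0.6],0,-1],[[0.4,0,0.6],0,-1],[[0.4,0,0.4],0,-1],[[0.3,0,0.2],0,-1]]';python3 - <<'E'
from h import *
look("scene",["wagon_lip"])
E
```

```text
time_s: 5.88
position: [0.5322, 0.0263, 0.0851]
tool_rot: [0.028, 1.0, 0.0, -0.0]
ft_force: [1.0, 0.1, 1.1]
width: 0.0001
grip_force: 0.3
```

```bash
python3 -m handwheel '[[[0,0,0.2],0,-1],[[0,0,0.2],0,-1],[[0,0,0.2],0,-1],[[0,0,0.2],0,-1],[[0,0,0.2],0,-1]]'; python3 -m handwheel '[[[0,0,0.1],0,-1],[[0,0,0.1],0,-1],[[0,0,0],0,-1],[[0,0,0],0,-1],[[0,0,0],0,-1]]'
```

```text
time_s: 6.6
position: [0.5319, 0.0263, 0.0757]
tool_rot: [0.028, 1.0, -0.0, -0.001]
ft_force: [-6.0, -0.1, 9.6]
width: 0.0003
grip_force: 4.5
time_s: 7.22
position: [0.5318, 0.0263, 0.0737]
tool_rot: [0.028, 1.0, -0.0, -0.001]
ft_force: [-5.1, -0.6, 8.1]
width: -0.0
grip_force: 3.9
```

```bash
python3 -m handwheel '[[[0,0,0.1],0,-1],[[0,0,0.1],0,-1],[[0,0,0],0,-1],[[0,0,0],0,-1],[[0,0,0],0,-1]]'; python3 -m handwheel '[[[0,0,0.1],0,-1],[[0,0,0],0,-1],[[0,0,0],0,-1],[[0,0,0],0,-1],[[0,0,0],0,-1]]'
```

```text
time_s: 7.85
position: [0.5317, 0.0263, 0.0721]
tool_rot: [0.028, 1.0, -0.0, -0.001]
ft_force: [-6.8, 0.2, 12.1]
width: -0.0002
grip_force: 6.0
time_s: 8.48
position: [0.5317, 0.0263, 0.0712]
tool_rot: [0.028, 1.0, -0.0, -0.001]
ft_force: [-7.3, -0.3, 13.9]
width: -0.0001
grip_force: 6.8
```

```bash
python3 -m handwheel '[[[0,0,0.1],0,-1],[[0,0,0],0,-1],[[0,0,0],0,-1],[[0,0,0],0,-1],[[0,0,0],0,-1]]'; python3 -m handwheel '[[[0,0,0.1],0,-1],[[0,0,0],0,-1],[[0,0,0],0,-1],[[0,0,0],0,-1],[[0,0,0],0,-1]]'
```

```text
time_s: 9.1
position: [0.5317, 0.0263, 0.0704]
tool_rot: [0.028, 1.0, -0.0, -0.001]
ft_force: [-8.7, 0.0, 15.2]
width: 0.0
grip_force: 7.7
time_s: 9.72
position: [0.5317, 0.0263, 0.0695]
tool_rot: [0.028, 1.0, -0.0, -0.001]
ft_force: [-8.8, 0.8, 16.6]
width: 0.0
grip_force: 8.5
```

```bash
python3 -m handwheel '[[[0,0,0.1],0,-1],[[0,0,0],0,-1],[[0,0,0],0,-1],[[0,0,0],0,-1],[[0,0,0],0,-1]]'; python3 -m handwheel '[[[0,0,-0.2],0,-1],[[0,0,-0.2],0,-1],[[0,0,-0.2],0,-1],[[0,0,0],0,-1],[[0,0,0],0,-1]]';  python3 - <<'E'
from h import *
look("scene",["wagon_lip"],"s4.png");look("top",["wagon_lip"])
a=cv2.imread("pics/s4.png")[170:310,220:380]; cv2.imwrite("pics/s4c.png",cv2.resize(a,None,fx=4,fy=4))
E
```

```text
time_s: 10.35
position: [0.5317, 0.0263, 0.0691]
tool_rot: [0.028, 1.0, -0.0, -0.0]
ft_force: [-10.6, 0.6, 22.5]
width: -0.0001
grip_force: 11.6
time_s: 10.98
position: [0.5326, 0.0263, 0.0736]
tool_rot: [0.028, 1.0, -0.0, 0.0]
ft_force: [-1.5, -1.1, 6.9]
width: -0.0001
grip_force: 3.3
scene wagon_lip 0.84 world [0.5299 0.0248 0.0605] px 302.0 250.0
```

View pics/s4c.png

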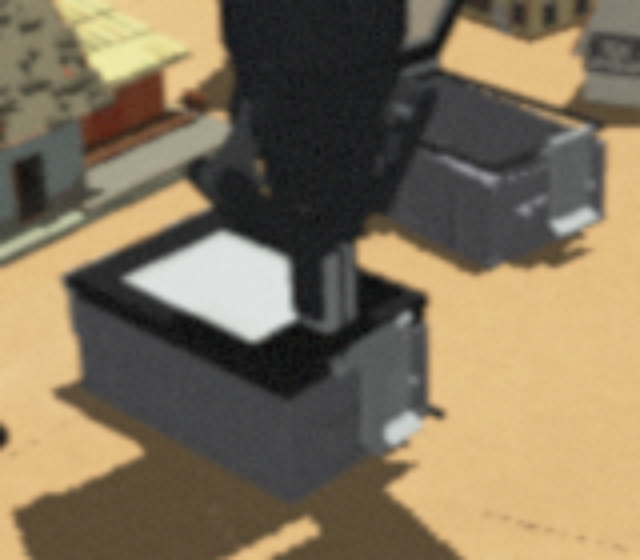

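The lid lies shut under the fingers in this picture, and its front edge is at the catch. Next I'll lift slowly to see whether it stays.

```bash
python3 -m handwheel '[[[0,0,-0.1],0,-1],[[0,0,-0.1],0,-1],[[0,0,0],0,-1],[[0,0,0],0,-1],[[0,0,0],0,-1]]'; python3 -m handwheel '[[[0,0,-2],0,-1],[[0,0,-4],0,-1],[[-1,0,-5],0,-1],[[-3,0,-3],0,-1],[[-3,0,-3],0,-1]]';  python3 - <<'E'
from h import *
for i in range(2): look("scene",["wagon_lip"],"s5.png");look("top",["wagon_lip"])
a=cv2.imread("pics/s5.png")[170:310,220:380]; cv2.imwrite("pics/s5c.png",cv2.resize(a,None,fx=4,fy=4))
E
```

```text
time_s: 11.8
position: [0.5325, 0.0263, 0.0753]
tool_rot: [0.028, 1.0, 0.0, -0.0]
ft_force: [-0.3, -0.2, -0.3]
width: -0.0
grip_force: 0.0
time_s: 12.42
position: [0.603, 0.0223, 0.2468]
tool_rot: [0.028, 1.0, -0.0, 0.0]
ft_force: [-0.6, -0.1, 0.0]
width: 0.0
grip_force: 0.0
scene wagon_lip 0.57 world [0.5299 0.0251 0.0588] px 302.0 251.0
top wagon_lip 0.63 world [0.531  0.0269 0.0633] px 245.0 228.0
scene wagon_lip 0.93 world [0.5278 0.0252 0.0601] px 303.0 251.0
top wagon_lip 0.94 world [0.5299 0.0269 0.0599] px 246.0 228.0
```

View pics/s5c.png

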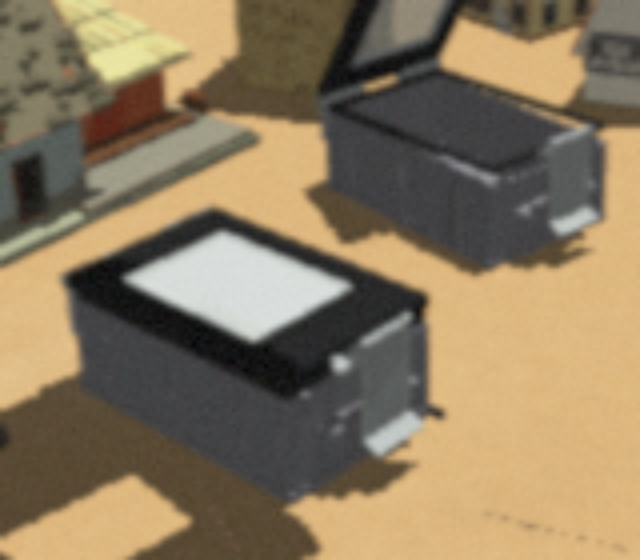

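The lid stays shut with the catch over it: the force dropped to zero at a tip height of 64 mm, where the seal would still push back if it weren't caught. The spare lid is still open.

```bash
python3 -c "
from cell import manip
print(manip.close_job())"
```

```text
the job is handed in; nothing more can be done
None
```

The wagon case's lid is closed and held by its catch, the empty case's lid is still open, and I handed the job in after about 12.6 s of robot time.

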